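# Open the sample carrier and hold its gate

## Robot

A 6-joint arm with a two-finger parallel gripper is mounted at the origin on a cart in front of the work surface, level with it; the furniture and walls round the work are solid. World frame = base frame: x ahead of the robot, y to its left, z up, the work surface at z = 0. Lengths are in m, angles in rad, forces in N, time in s.
With the tool pointing down it reaches from about 0.35 to 0.975 m from the base axis. Payload 4.9 kg.
Tool frame: the origin (TCP) lies at the very end of the fingers, on their centre line; the grasp point (between the pads) lies 19 mm behind it; x points along the fingers, y is the direction in which the jaws open and shut, and the axes are right-handed (so a half turn about x gives the same grasp; the last joint's range is limited). The gripper opens to 85 mm and grips with 20 to 120 N. Pads are 22 mm wide; open, the fingers measure 114 mm over their backs; the gripper's body (76 mm by 85 mm) begins 54 mm behind the grasp point. The pads swing forward as they close: fully open they stand 13 mm farther back than shut.
Start: joints at [-1.368, 0.053, 1.613, -0, 1.476, -0.119], TCP at [0.198, -0.593, 0.2] pointing down, gripper open.
Joint ranges: [-3.01, 3.01], [-1.01, 2.22], [0.06, 2.58], [-1.02, 4.17], [0.09, 2.62], [-3.14, 3.14]. Speed limits (rad/s): [2.57, 2.57, 3.14, 3.14, 3.14, 3.14].

## Interface

Orientations are given as a unit quaternion [w, x, y, z].
In Python, from plant import manip gives the robot as it stands.
- The arm moves only by the tool play_rows, never from a script. Its argument "plan" is a list of rows, each a list of 5 numbers: the shift along the tool's x, y, z in mm, then the turn about the tool's x in rad, then the closure, from -1 (fully open) to 1 (shut). A call has 1 to 8 rows; each row is the pose to reach, as a shift and turn from the pose commanded when the call began, along the tool's axes at that moment; what a row does not reach only later rows make up. A row lasts 1/8 s, in which the tool goes at most 62.5 mm and 10.7 degrees, less where a joint would pass 70% of its speed; a pose out of reach is approached as far as the arm can. A call with a gripper value outside its range is refused whole. The fingers move at their own pace and stop on an object; the grip force is fixed at half the most. Time passes only in rows, so rows that repeat a pose let the fingers close. It gives the time, the measured TCP pose, the force and the opening at its end, in the units of the state.
- manip.state(): the state, without advancing time (a new reading comes with each control period).
- manip.grab_frame(name): name is "side" or "top" or "wrist"; returns a dict with "img" (400x640x3 uint8, red, green, blue), "range_z" (400x640 float32, m along the optical axis (not along the pixel's ray), 0 where there is no reading), "fx", "fy", "cx", "cy" (pixels), "origin" and "rotation" of the camera in the world. Camera axes: x right, y up, looking along -z (the intrinsics and any distortion apply to the point x, -y, -z); pixel columns grow to the right and rows downward; lengths in m; the calibration is good to about 2 mm. A picture is of the moment at which its call begins.
- manip.job_done(): hands the job in, once; it reports no verdict.
The state is a dict: "time": time; "joint_pos": joint angles; "joint_vel": joint speeds; "joint_efforts": joint torques, N m; "tool_pos": TCP position; "tool_rot": TCP orientation; "contact_force": force on the tool from outside, world axes, zero at the start; "ft_torque": the same for the moment, N m; "gripper_width": opening from 0.0 (shut) to 1.0 (fully open).
Only numpy, scipy, OpenCV 4.12 (cv2) and the standard library are available. Lean on these libraries where they do the work, as an engineer would, in place of code of your own. Each camera call takes 0.05 s, during which the arm holds its last target. There are 200 camera calls.

## Task

A colleague needs to reach the tube block inside the sample carrier. Squeeze the safety catch on its roof fully closed, then squeeze the main catch fully closed, and then swing the gate open by its pull bar, past the click of its detent, until it stands about square to the carrier's front. The gate is sprung to swing back, so finish while still holding the pull bar with the gate wide open; do not disturb the loose things around and on the carrier.

Things in the scene. Friction and masses are not known exactly. Their poses are not given: they have to be found in the camera images.
- carrier: Grey sample carrier fixed to the bench, 200 (x) x 250 (y) x 110 mm high. Origin under its centre; own x runs from the front (gate side, x = -100 mm) to the back, y to the left seen from the front, z up. Two bare-metal squeeze catches on the roof: upright tabs 30 mm high, their other parts at most 8 mm above the roof, bolt and lug at the front edge 18 mm.
- safety_grip (a point): Squeeze point of the safety catch (roof, right seen from the front; carrier frame (-14, -60, 127) mm): mid-way between its two tabs once squeezed, 17 mm above the roof. Tabs 9 mm thick, 22 wide, 30 high, pressed together along carrier x: rear tab fixed, front tab slides back. Outer faces +21 and -33 mm from here (54 mm over both), -21 when squeezed (42 mm). Axes as the carrier.
- safety_catch (a joint): Travel of the safety catch's sliding tab in m: 0 locked, 0.012 fully squeezed. Slides with about 4 N of friction and stays where it is left. While it is unsqueezed its hooked tail blocks the main catch.
- main_grip (a point): Squeeze point of the main catch (roof, left seen from the front; carrier frame (-50, 51.5, 127) mm): mid-way between its two tabs once squeezed, 17 mm above the roof. Tabs like the safety catch's, but pressed together along carrier y: left (+y) tab fixed, outer face 20.5 mm from here; right (-y) tab slides toward it, outer face 33.5 mm from here, 21.5 when squeezed.
- main_catch (a joint): Travel of the main catch's sliding tab in m: 0 bolted, 0.012 fully squeezed. About 4 N of friction; stays where it is left. Its bolt holds the gate shut until it is squeezed (free from about 0.009).
- gate_hinge (a point): Point on the gate's upright hinge axis, at the left of the front (carrier-frame (-110, 78) mm), 150 mm above the bench. Axes as the carrier.
- gate (a joint): Gate's opening angle in rad: 0 shut, 1.57 square to the front, stop at 1.65. It opens clockwise seen from above, the free right end coming out from the front. A spring closes it (1 N at the bar when shut, 4 N wide open); a detent at about 0.6 to 1.1 rad resists by about 5 N more. Let go when wide open, it swings back to about 1.1.
- bar_grip (a point): Grip point on the pull bar's axis, 150 mm above the bench. Upright round metal rod, 14 mm across, from 95 to 180 mm above the bench, before the gate's free half; its top can be pinched from above from any side and it turns freely on its own axis. Gate shut: 30 mm before and 110 mm right of the hinge axis; it swings at radius 114 mm about the hinge.
- pull_bar: The same pull bar; origin at point bar_grip, z along the rod. Its own turning does not matter.
- tape_roll: Bystander: yellow tape roll, 60 mm across, 20 mm high, lying loose on the rear half of the carrier's roof. Origin under its centre.
- vial_1: Bystander: glass vial with white cap, 22 mm across, 50 mm high, standing right of the carrier. Origin under its centre.
- vial_2: Bystander: glass vial with black cap, 22 mm across, 50 mm high, standing right of the carrier. Origin under its centre.
- beaker: Bystander: clear beaker, 54 mm across, 69 mm high, standing left of the carrier. Origin under its centre.
- timer: Bystander: white lab timer, 64 x 66 x 18 mm, lying on the bench in front and to the right of the carrier. Origin under its centre.

How it is judged:
On the way, in this order (a step that is already met when the one before it is completed fails the run):
1. the safety catch is squeezed home while the main catch is still bolted and the gate shut (value of joint safety_catch above 0.0095 m and value of joint main_catch below 0.004 m and value of joint gate below 0.1 rad), for 0.1 s.
2. the main catch is squeezed home with the gate still shut (value of joint each of safety_catch, main_catch above 0.0095 m and value of joint gate below 0.15 rad), for 0.1 s.
3. the gate is taken past its detent by the pull bar (value of joint gate above 1.15 rad and contact force between the fingers and pull_bar above 1 N), for 0.1 s.
At the end, for the whole second after the job is handed in: The gate is held still, open by more than 1.3 rad (75 degrees), by the fingers on the pull bar (contact force over 1 N); both catches are still squeezed (over 8.5 mm); tape roll, vials, beaker and timer are within 30 mm of where they were and upright (value of joint gate above 1.3 rad and velocity of joint gate between -0.1 and 0.1 rad/s and value of joint each of safety_catch, main_catch above 0.0085 m and contact force between the fingers and pull_bar above 1 N and distance of each of tape_roll, vial_1, vial_2, beaker, timer from where it was at the start of the episode below 0.03 m and angle between each of tape_roll, vial_1, vial_2, beaker, timer's own z axis and vertical below 0.3 rad); the arm keeps its last pose, push and grip.
It fails at once if a bystander is shoved or knocked over (distance of any of tape_roll, vial_1, vial_2, beaker, timer from where it was at the start of the episode above 0.03 m or angle between any of tape_roll, vial_1, vial_2, beaker, timer's own z axis and vertical above 0.5 rad).
It also fails if it takes over 54 s, if anything falls off the work surface, if the arm or the gripper's body presses on something with over 40 N, if the wrist force passes 120 N, or if a joint passes its speed limit or range.

## Working session

There is one attempt and no reset: what is moved stays moved. The work goes in short steps, Python scripts to look and compute and a tool call to move; the robot and the scene stay as the last step left them, time stands still between calls to the robot, and variables do not carry over. Pictures are saved under pics/ and viewed, about 8 in all and at most 12, crops included, and the job is handed in when it is done.

Besides the shell and the picture viewer there is one more tool, called after "Request:" by a JSON object that holds its "op" and its "data". play_rows: Moves the arm, as the interface text tells. Its arguments: {"type":"object","properties":{"plan":{"type":"array"}},"required":["plan"]}

```bash
mkdir -p pics
python3 - <<'E'
from plant import manip
import cv2,numpy as np
s=manip.state();print({k:np.round(v,3).tolist() for k,v in s.items()})
for n in("top","side"):
    f=manip.grab_frame(n);np.savez(f"pics/{n}.npz",**f)
    cv2.imwrite(f"pics/{n}0.png",f["img"][:,:,::-1])
    print(n,f["fx"],f["fy"],f["cx"],f["cy"],np.round(f["origin"],3),np.round(f["rotation"],3).tolist(),[k for k in f])
E
```

```text
{'time': 0.0, 'joint_pos': [-1.368, 0.053, 1.614, 0.0, 1.476, -0.119], 'joint_vel': [0.0, 0.001, 0.0, -0.002, 0.0, 0.0], 'joint_efforts': [0.0, -39.367, -37.018, -0.0, 0.007, -0.0], 'tool_pos': [0.198, -0.592, 0.199], 'tool_rot': [-0.113, -0.698, -0.114, 0.698], 'contact_force': [-0.017, -0.217, 0.138], 'ft_torque': [-0.03, -0.007, 0.054], 'gripper_width': 0.999}
top 477.91376402690355 477.91376402690355 314.3666171420691 197.68148395730628 [0.49  0.011 1.195] [0.711, 0.036, -0.038, -0.701] ['img', 'range_z', 'fx', 'fy', 'cx', 'cy', 'origin', 'rotation']
side 403.21415794794314 403.21415794794314 316.2275554889857 200.57835113094933 [ 0.509 -0.714  0.703] [0.898, 0.436, -0.028, -0.058] ['img', 'range_z', 'fx', 'fy', 'cx', 'cy', 'origin', 'rotation']
```

View pics/top0.png

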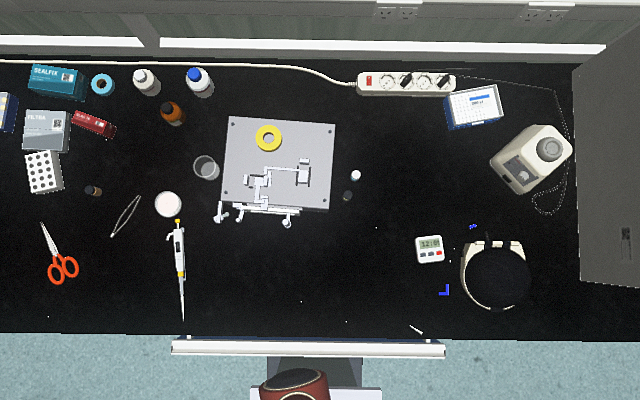

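View pics/side0.png

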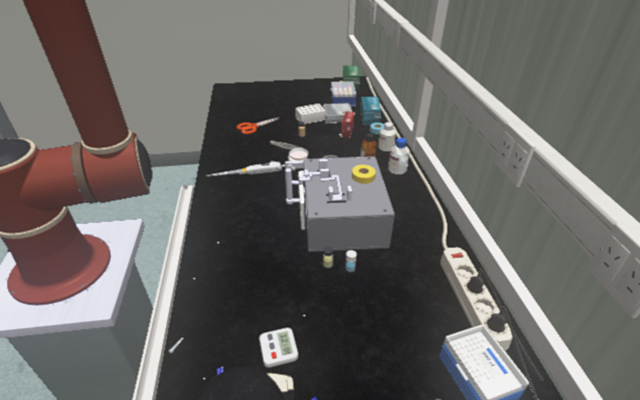

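The top view shows the carrier at about (280,162), with the gate and bar on its near side, the bar at about (287,220). The safety catch is near (302,173) and the main catch near (257,183). The side view agrees. Next I fit the roof rectangle.

```bash
cat > h.py <<'E'
import numpy as np,cv2
def cloud(f):
    v,u=np.mgrid[:400,:640]; z=f["range_z"]
    c=np.stack([(u-f["cx"])/f["fx"]*z,-(v-f["cy"])/f["fy"]*z,-z],-1)
    P=c@np.asarray(f["rotation"]).T+f["origin"]; P[z==0]=np.nan; return P
def frame(c,yaw):
    return lambda p: np.array(c)+np.array([[np.cos(yaw),-np.sin(yaw)],[np.sin(yaw),np.cos(yaw)]])@np.array(p)
E
python3 - <<'E'
from h import *
f=np.load("pics/top.npz"); P=cloud(f)
R=np.asarray(f["rotation"]);print("det",np.linalg.det(R),R.round(3).tolist())
reg=np.zeros((400,640),bool);reg[100:240,205:345]=1
m=reg&(abs(P[...,2]-.11)<.006)
m8=cv2.morphologyEx(m.astype(np.uint8),cv2.MORPH_CLOSE,np.ones((9,9)));m8=cv2.morphologyEx(m8,cv2.MORPH_OPEN,np.ones((15,15)))
print("roof z",np.nanmedian(P[m][:,2]))
q=P[(m8>0)&m][:,:2].astype(np.float32)*1000
print(cv2.minAreaRect(q))
# bands
for nm,lo,hi in(("hi",.13,.2),("tabs",.128,.15)):
    k=reg&(P[...,2]>lo)&(P[...,2]<hi)
    n,l,s,c=cv2.connectedComponentsWithStats(k.astype(np.uint8))
    for i in range(1,n):
        if s[i,4]>5: print(nm,c[i].round(),s[i,4],np.nanmean(P[l==i],0).round(4),np.nanmax(P[l==i],0).round(4))
img=f["img"][100:240,205:345,::-1];cv2.imwrite("pics/c1.png",cv2.resize(img,None,fx=4,fy=4,interpolation=cv2.INTER_CUBIC))
E
```

```text
Traceback (most recent call last):
  File "h.py", line 5, in cloud
    P=c@np.asarray(f["rotation"]).T+f["origin"]; P[z==0]=np.nan; return P
      ~^~~~~~~~~~~~~~~~~~~~~~~~~~~~
ValueError: matmul: Input operand 1 has a mismatch in its core dimension 0, with gufunc signature (n?,k),(k,m?)->(n?,m?) (size 4 is different from 3)
```

The rotation is a quaternion, so I fix the helper.

```bash
sed -i 's/^import.*/import numpy as np,cv2\nfrom scipy.spatial.transform import Rotation as Rn\ndef rot(q): return Rn.from_quat(np.roll(q,-1)).as_matrix()/; s/np.asarray(f\["rotation"\])/rot(f["rotation"])/' h.py
python3 - <<'E'
from h import *
f=np.load("pics/top.npz"); P=cloud(f)
reg=np.zeros((400,640),bool);reg[100:240,205:345]=1
m=reg&(abs(P[...,2]-.11)<.006)
m8=cv2.morphologyEx(m.astype(np.uint8),cv2.MORPH_CLOSE,np.ones((9,9)));m8=cv2.morphologyEx(m8,cv2.MORPH_OPEN,np.ones((15,15)))
print("roof z",np.nanmedian(P[m][:,2]))
q=P[(m8>0)&m][:,:2].astype(np.float32)*1000
r=cv2.minAreaRect(q);print(r)
for nm,lo,hi in(("hi",.155,.2),("tabs",.130,.15)):
    k=reg&(P[...,2]>lo)&(P[...,2]<hi)
    n,l,s,c=cv2.connectedComponentsWithStats(k.astype(np.uint8))
    for i in range(1,n):
        if s[i,4]>5: print(nm,c[i].round(),s[i,4],np.nanmean(P[l==i],0).round(4),np.nanmax(P[l==i],0).round(4))
img=f["img"][100:240,205:345,::-1];cv2.imwrite("pics/c1.png",cv2.resize(img,None,fx=4,fy=4,interpolation=cv2.INTER_CUBIC))
E
```

```text
roof z 0.11034817054482615
((680.72705078125, 93.90311431884766), (250.3230743408203, 211.2014617919922), 86.49996185302734)
hi [285. 222.] 36 [0.5434 0.0702 0.1782] [0.5492 0.0769 0.1861]
tabs [268. 127.] 13 [0.7617 0.1169 0.1311] [0.7654 0.1233 0.132 ]
tabs [261. 132.] 33 [0.7492 0.1314 0.1317] [0.7625 0.1388 0.1341]
tabs [274. 128.] 6 [0.7577 0.1022 0.1314] [0.7612 0.1071 0.1328]
tabs [267. 131.] 7 [0.7516 0.1177 0.1314] [0.7536 0.123  0.1333]
tabs [273. 133.] 6 [0.7464 0.1046 0.1314] [0.7494 0.1093 0.1329]
tabs [280. 136.] 6 [0.7391 0.0898 0.1306] [0.7447 0.0909 0.1315]
tabs [274. 141.] 18 [0.7282 0.1019 0.1319] [0.7377 0.1087 0.1353]
tabs [257. 140.] 6 [0.7312 0.1409 0.1315] [0.7347 0.1429 0.1325]
tabs [261. 142.] 12 [0.725  0.1308 0.1309] [0.7304 0.1338 0.1323]
tabs [267. 144.] 9 [0.721  0.1184 0.131 ] [0.726  0.1224 0.1316]
tabs [275. 146.] 8 [0.7161 0.0988 0.1312] [0.7193 0.1017 0.1338]
tabs [269. 149.] 7 [0.7105 0.1119 0.1309] [0.7122 0.1174 0.132 ]
tabs [304. 160.] 42 [0.6833 0.0339 0.1399] [0.689  0.0443 0.1446]
tabs [245. 179.] 46 [0.6392 0.1635 0.1389] [0.651  0.1684 0.1437]
tabs [265. 181.] 44 [0.6362 0.1186 0.1396] [0.6471 0.1241 0.144 ]
tabs [302. 180.] 48 [0.6391 0.0357 0.1387] [0.644  0.0458 0.1438]
```

View pics/c1.png

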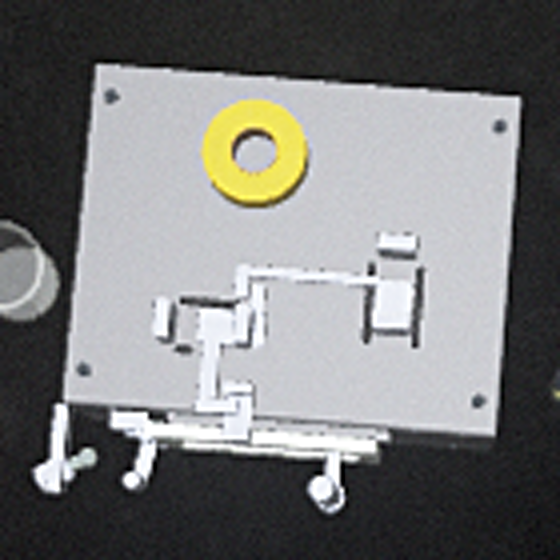

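Run:
```python
from h import *
A=np.array([[2.5,-60],[-42.5,-60],[-50,67.5],[-50,22.5],[-140,-32]])
B=np.array([[683.3,33.9],[639.1,35.7],[639.2,163.5],[636.2,118.6],[543.4,70.2]])
R,_=Rn.align_vectors(np.c_[B-B.mean(0),np.zeros(5)],np.c_[A-A.mean(0),np.zeros(5)])
y=R.as_euler('xyz')[2]
f=frame([0,0],y);c=B.mean(0)-f(A.mean(0))
print(np.degrees(y),c);F=frame(c,y)
print("res",(np.array([F(a) for a in A])-B).round(1).tolist())
# roof edges: back, left, right
g=np.load("pics/top.npz");P=cloud(g);X=P.reshape(-1,3);
for yaw in (y,np.radians(-3.5)):
    U=(X[:,:2]*1000-c)@np.array([[np.cos(yaw),-np.sin(yaw)],[np.sin(yaw),np.cos(yaw)]])
    m=(abs(X[:,2]-.11)<.005)&(abs(U)<180).all(1);U=U[m]
    for i in(0,1):
        for lo in(-110,-60,-10,40,):
            k=(U[:,1-i]>lo)&(U[:,1-i]<lo+50);print("xy"[i],lo,U[k,i].min().round(1),U[k,i].max().round(1),end=' | ')
    print()
F=frame(c,y)
for n,p in dict(safety=(-14,-60),main=(-50,51.5),hinge=(-110,78),bar=(-140,-32)).items(): print(n,F(p).round(1))
```

```text
-3.508644982495723 [684.89390159  93.32960525]
res [[0.4, -0.6], [-0.3, 0.3], [-0.1, 0.3], [0.2, 0.2], [-0.2, -0.2]]
x -110 -99.6 100.6 | x -60 -145.9 100.6 | x -10 -113.2 101.4 | x 40 -99.0 100.9 | y -110 -124.5 125.6 | y -60 -124.7 125.0 | y -10 -124.8 125.5 | y 40 -124.8 125.0 | 
x -110 -99.6 100.6 | x -60 -145.9 100.6 | x -10 -113.2 101.4 | x 40 -99.0 100.9 | y -110 -124.5 125.6 | y -60 -124.7 125.0 | y -10 -124.8 125.5 | y 40 -124.8 125.0 | 
safety [667.2  34.3]
main [638.1 147.8]
hinge [579.9 177.9]
bar [543.2  70. ]
```

```bash
cat >> h.py <<'E'
YAW=np.radians(-3.509); F=frame([684.9,93.3],YAW)
def rel(target,yaxis_deg):
    "rows shift (mm) and turn from present pose to TCP target (mm) with tool y at heading yaxis_deg (mod 180)"
    from plant import manip
    s=manip.state();R=rot(s["tool_rot"])
    h=np.degrees(np.arctan2(R[1,1],R[0,1]))
    d=(yaxis_deg-h+90)%180-90
    print("t",round(float(s["time"]),2),"tcp",(np.array(s["tool_pos"])*1000).round(1),"F",np.round(s["contact_force"],1),"w",round(float(s["gripper_width"]),3),"q",np.round(s["joint_pos"],2))
    print("R",R.round(3).tolist(),"head",h.round(1),"shift",(R.T@(np.array(target)-np.array(s["tool_pos"])*1000)).round(1),"turn about x",np.radians(-d).round(3),"alt ±pi")
E
python3 - <<'E'
from h import *
sp=F((-14,-60));rel([*sp,200],-3.5);rel([*sp,118],-3.5)
P=cloud(np.load("pics/top.npz")).reshape(-1,3)
for x in np.arange(.1,.7,.1): 
  print(round(x,1),[round(float(np.nanmax(np.r_[0,P[(abs(P[:,0]-x)<.05)&(abs(P[:,1]-y)<.05),2]])),3) for y in np.arange(-.7,.31,.1)])
E
```

```text
t 0.1 tcp [ 197.5 -592.3  198.7] F [1.  0.2 0.2] w 0.999 q [-1.37  0.05  1.61 -0.    1.48 -0.12]
R [[-0.0, 0.316, -0.949], [0.002, -0.949, -0.316], [-1.0, -0.002, -0.0]] head -71.6 shift [-3.000e-01 -4.458e+02 -6.438e+02] turn about x -1.188 alt ±pi
t 0.1 tcp [ 197.5 -592.3  198.7] F [1.  0.2 0.2] w 0.999 q [-1.37  0.05  1.61 -0.    1.48 -0.12]
R [[-0.0, 0.316, -0.949], [0.002, -0.949, -0.316], [-1.0, -0.002, -0.0]] head -71.6 shift [  81.7 -445.6 -643.8] turn about x -1.188 alt ±pi
0.1 [0.0, 0.0, 0.0, 0.0, 0.0, 0.007, 0.006, 0.007, 0.008, 0.005, 0.0]
0.2 [0.0, 0.0, 0.0, 0.0, 0.0, 0.003, 0.004, 0.348, 0.333, 0.002, 0.0]
0.3 [0.008, 0.008, 0.008, 0.059, 0.012, 0.007, 0.008, 0.272, 0.008, 0.008, 0.018]
0.4 [0.009, 0.232, 0.134, 0.141, 0.059, 0.008, 0.009, 0.007, 0.007, 0.008, 0.029]
0.5 [0.004, 0.242, 0.128, 0.136, 0.057, 0.021, 0.009, 0.008, 0.186, 0.102, 0.031]
0.6 [0.003, 0.252, 0.091, 0.009, 0.011, 0.008, 0.055, 0.144, 0.144, 0.144, 0.048]
```

Request:
{"op": "play_rows", "data": {"plan": [[-40,0,0,0,-1],[-40,-40,-45,-0.15,-1],[-40,-75,-90,-0.3,-1],[-40,-110,-140,-0.45,-1],[-40,-145,-190,-0.6,-1],[-40,-180,-240,-0.6,-1],[-40,-215,-290,-0.6,-1],[-40,-230,-330,-0.6,-1]]}}

```text
time: 1.1
tool_pos: [0.4388, -0.2679, 0.2395]
tool_rot: [0.315, 0.633, 0.315, -0.633]
contact_force: [-0.6, -1.1, 0.2]
gripper_width: 1.005
```

Run:
```python
from h import *
rel([*F((-14,-60)),180],-3.5)
```

```text
t 1.1 tcp [ 438.8 -267.9  239.5] F [-0.6 -1.1  0.2] w 1.005 q [-0.69 -0.24  1.82  0.    1.56 -0.05]
R [[-0.0, 0.798, -0.603], [0.0, -0.603, -0.798], [-1.0, -0.0, -0.0]] head -37.1 shift [  59.6    0.  -378.8] turn about x -0.586 alt ±pi
```

Request:
{"op": "play_rows", "data": {"plan": [[0,0,-55,-0.1,-1],[0,0,-110,-0.2,-1],[0,0,-165,-0.3,-1],[0,0,-220,-0.4,-1],[0,0,-275,-0.5,-1],[0,0,-330,-0.586,-1],[30,0,-379,-0.586,-1],[50,0,-379,-0.586,-1]]}}

```text
time: 2.1
tool_pos: [0.6673, 0.0345, 0.187]
tool_rot: [-0.484, -0.514, -0.486, 0.515]
contact_force: [0.8, -1.2, -1.2]
gripper_width: 1.002
```

Run:
```python
from h import *
from plant import manip
rel([*F((-14,-60)),118],-3.5)
f=manip.grab_frame("wrist");cv2.imwrite("pics/w1.png",f["img"][:,:,::-1]);np.savez("pics/w1.npz",**f)
```

```text
t 2.1 tcp [667.3  34.5 187. ] F [ 0.8 -1.2 -1.2] w 1.002 q [-0.06  0.16  1.52  0.    1.47 -0.  ]
R [[-0.003, 0.998, -0.059], [0.001, -0.059, -0.998], [-1.0, -0.003, -0.0]] head -3.4 shift [69.   0.2  0.2] turn about x 0.002 alt ±pi
```

View pics/w1.png

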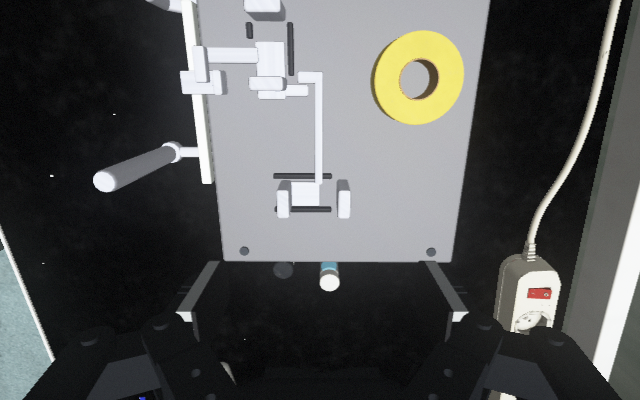

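The wrist view shows the safety tabs at columns 278–350, row 198, centred between the fingers (190 and 460). I descend and squeeze.

Request:
{"op": "play_rows", "data": {"plan": [[30,0,0,0,-1],[55,0,0,0,-1],[69,0,0,0,-1],[69,0,0,0,-1]]}}

```text
time: 2.65
tool_pos: [0.666, 0.0309, 0.1197]
tool_rot: [-0.483, -0.515, -0.484, 0.516]
contact_force: [0.4, 0.1, 0.3]
gripper_width: 0.999
```

Request:
{"op": "play_rows", "data": {"plan": [[0,0,0,0,0],[0,0,0,0,0.3],[0,0,0,0,0.6],[0,0,0,0,1],[0,0,0,0,1],[0,0,0,0,1],[0,0,0,0,1],[0,0,0,0,1]]}}

```text
time: 3.65
tool_pos: [0.667, 0.0316, 0.1208]
tool_rot: [-0.484, -0.515, -0.484, 0.516]
contact_force: [-0.2, -0.0, -0.0]
gripper_width: -0.0
```

Run:
```python
from h import *
from plant import manip
rel([*F((-14,-60)),118],-3.5)
f=manip.grab_frame("wrist");cv2.imwrite("pics/w2.png",f["img"][:,:,::-1])
```

```text
t 3.65 tcp [667.   31.6 120.8] F [-0.2 -0.  -0. ] w -0.0 q [-0.06  0.21  1.58 -0.    1.36 -0.  ]
R [[-0.0, 0.998, -0.063], [-0.0, -0.063, -0.998], [-1.0, -0.0, 0.0]] head -3.6 shift [ 2.8  0.  -2.7] turn about x -0.002 alt ±pi
```

View pics/w2.png

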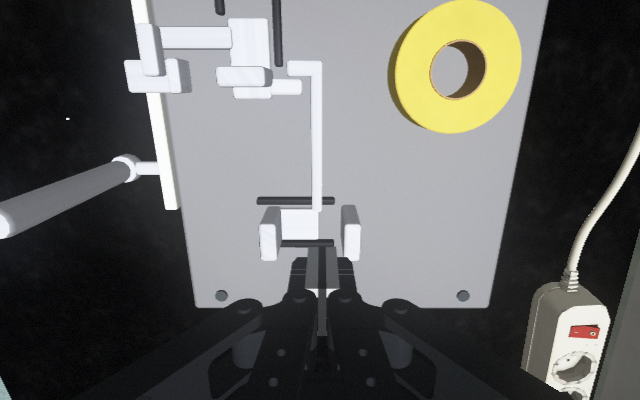

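The fingers shut beside the tabs, which are at row 235, while the pads are at about row 265. The safety catch has not moved. I check the wrist calibration against the top view.

```bash
cat >> h.py <<'E'
def proj(f,p):
    c=rot(f["rotation"]).T@(np.asarray(p)-f["origin"]);return (f["cx"]-f["fx"]*c[0]/c[2],f["cy"]+f["fy"]*c[1]/c[2])
E
python3 - <<'E'
from h import *
from plant import manip
f=manip.grab_frame("wrist");np.savez("pics/w2.npz",**f);P=cloud(f)
s=manip.state();T=np.array(s["tool_pos"]);print("cam",np.round(f["origin"],3),T)
for n,p in dict(tcp=T,tcpup=T+[0,0,.03],reartab=[*F((2.5,-60))/1000,.14],fronttab=[*F((-42.5,-60))/1000,.14],hole=[*F((-85,-110))/1000,.11]).items(): print(n,np.round(proj(f,p),0))
for u,v in((322,250),(322,270),(322,285),(322,320),(268,215),(350,212),(221,296),(463,296)): print(u,v,P[v,u].round(4))
t=manip.grab_frame("top");np.savez("pics/top2.npz",**t);Q=cloud(t)
cv2.imwrite("pics/c2.png",cv2.resize(t["img"][100:240,205:345,::-1],None,fx=4,fy=4))
E
```

```text
cam [0.672 0.115 0.294] [0.66704479 0.03161797 0.12080591]
tcp [323. 236.]
tcpup [323. 263.]
reartab [354. 248.]
fronttab [268. 248.]
hole [215. 295.]
322 250 [0.6673 0.0423 0.1574]
322 270 [0.6674 0.043  0.1759]
322 285 [0.6673 0.042  0.185 ]
322 320 [0.6665 0.0289 0.1889]
268 215 [0.638  0.049  0.1261]
350 212 [0.6834 0.0461 0.1215]
221 296 [ 0.5971 -0.0127  0.1099]
463 296 [ 0.7568 -0.0231  0.1093]
```

View pics/c2.png

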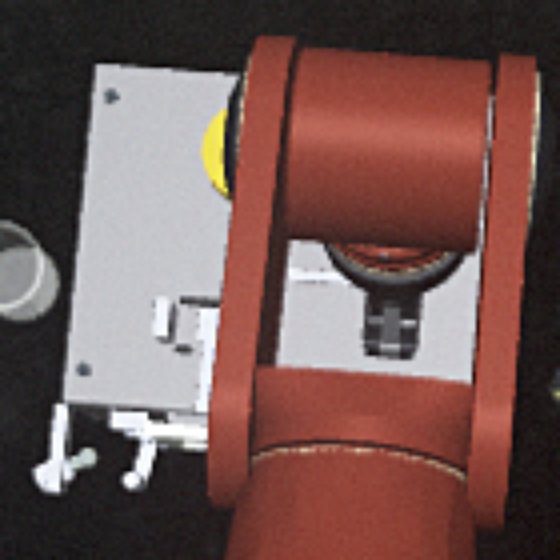

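Run:
```python
from h import *
f=dict(np.load("pics/w2.npz"));P=cloud(f)
for v in range(200,300,6): print(v,P[v,316].round(3),P[v,328].round(3))
cv2.imwrite("pics/c3.png",cv2.resize(f["img"][180:320,240:400,::-1],None,fx=5,fy=4.2,interpolation=cv2.INTER_CUBIC))
```

```text
200 [0.665 0.052 0.116] [0.671 0.051 0.112]
206 [0.664 0.048 0.115] [0.671 0.045 0.108]
212 [0.664 0.045 0.114] [0.671 0.042 0.109]
218 [0.664 0.041 0.114] [0.671 0.038 0.109]
224 [0.663 0.037 0.115] [0.671 0.034 0.109]
230 [0.663 0.033 0.115] [0.67  0.03  0.109]
236 [0.663 0.029 0.115] [0.67  0.026 0.109]
242 [0.662 0.024 0.112] [0.67  0.024 0.114]
248 [0.665 0.043 0.157] [0.67  0.043 0.156]
254 [0.665 0.043 0.162] [0.67  0.042 0.161]
260 [0.665 0.044 0.168] [0.67  0.042 0.167]
266 [0.665 0.043 0.172] [0.67  0.043 0.172]
272 [0.665 0.043 0.177] [0.67  0.042 0.177]
278 [0.665 0.043 0.182] [0.67  0.043 0.182]
284 [0.665 0.043 0.186] [0.67  0.042 0.185]
290 [0.665 0.043 0.189] [0.67  0.042 0.188]
296 [0.665 0.04  0.189] [0.67  0.043 0.194]
```

View pics/c3.png

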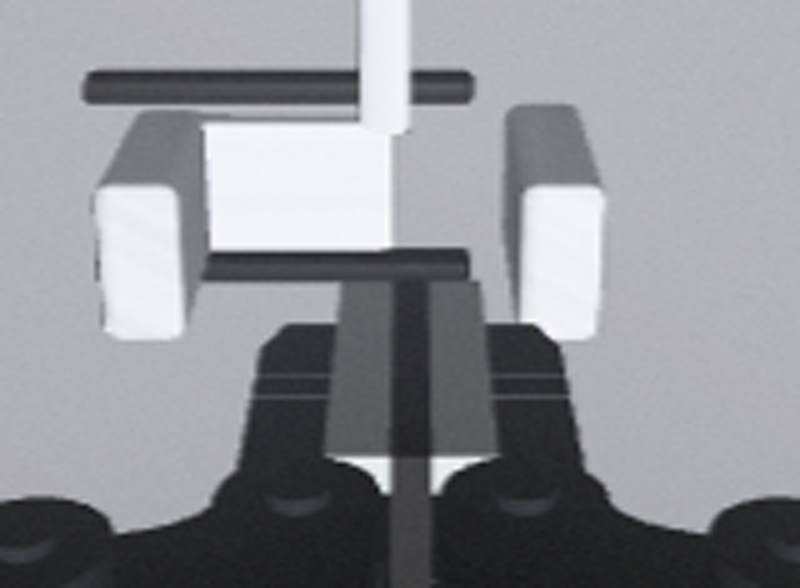

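Run:
```python
from h import *
f=dict(np.load("pics/w1.npz"));P=cloud(f)
print(f["origin"])
for u,v in((205,275),(200,290),(190,310),(213,266),(435,275),(445,290),(430,266)): print(u,v,P[v,u].round(4))
f=dict(np.load("pics/w2.npz"));print(f["origin"],rot(f["rotation"]).round(3).tolist())
```

```text
[0.67218537 0.11761799 0.35983062]
205 275 [0.6213 0.0489 0.2466]
200 290 [0.6222 0.048  0.2554]
190 310 [0.6231 0.0481 0.2672]
213 266 [0.622  0.0485 0.2391]
435 275 [0.7129 0.043  0.2455]
445 290 [0.7135 0.0428 0.2553]
430 266 [0.7132 0.0427 0.2382]
[0.67180488 0.1148762  0.2935196 ] [[0.998, 0.059, 0.02], [-0.063, 0.945, 0.322], [-0.0, -0.322, 0.947]]
```

Tab tops are at 0.140 m. The wrist depth puts the real fingertips at z = 0.1555, while the reported TCP is 0.121, so the fingers are about 35 mm shorter along the tool axis than reported. The open gripper in w1 shows the same gap. Sideways the two agree. I apply the 35 mm: open, go lower, and check before squeezing.

Request:
{"op": "play_rows", "data": {"plan": [[0,0,-2,0,-1],[0,0,-2,0,-1],[0,0,-2,0,-1],[0,0,-2,0,-1],[10,0,-2,0,-1],[20,0,-2,0,-1],[30,0,-2,0,-1],[30,0,-2,0,-1]]}}

```text
time: 4.8
tool_pos: [0.666, 0.0336, 0.0888]
tool_rot: [-0.483, -0.515, -0.485, 0.516]
contact_force: [-0.8, 0.5, 0.6]
gripper_width: 0.998
```

Run:
```python
from h import *
from plant import manip
rel([*F((-14,-60)),82],-3.5)
f=manip.grab_frame("wrist");np.savez("pics/w3.npz",**f);P=cloud(f)
# fingertip: points with y near tool front face, left/right of the tabs
M=(abs(P[...,1]-.045)<.006)&(P[...,2]>.12)&(abs(P[...,0]-.667)>.035)&(abs(P[...,0]-.667)<.07)
for s in(-1,1):
    Q=P[M&(np.sign(P[...,0]-.667)==s)];print(s,len(Q),np.percentile(Q,[1,5,50],axis=0).round(4).tolist())
```

```text
t 4.8 tcp [666.   33.6  88.8] F [-0.8  0.5  0.6] w 0.998 q [-0.06  0.24  1.6   0.    1.31  0.  ]
R [[-0.003, 0.998, -0.063], [0.0, -0.063, -0.998], [-1.0, -0.003, -0.0]] head -3.6 shift [ 6.8  1.3 -0.7] turn about x -0.002 alt ±pi
-1 8695 [[0.5974, 0.0393, 0.1376], [0.5989, 0.0407, 0.1452], [0.6115, 0.0481, 0.184]]
1 7005 [[0.7024, 0.0393, 0.1383], [0.704, 0.0401, 0.1489], [0.7169, 0.0422, 0.1864]]
```

Request:
{"op": "play_rows", "data": {"plan": [[6,1,-1,0,-1],[6,1,-1,0,0],[6,1,-1,0,0.3],[6,1,-1,0,0.6],[6,1,-1,0,1],[6,1,-1,0,1],[6,1,-1,0,1],[6,1,-1,0,1]]}}

```text
time: 5.85
tool_pos: [0.6674, 0.0345, 0.0859]
tool_rot: [-0.484, -0.515, -0.485, 0.516]
contact_force: [-3.6, -0.4, 5.7]
gripper_width: 0.458
```

Run:
```python
from h import *
from plant import manip
rel([*F((-50,51.5)),140],86.5)
f=manip.grab_frame("wrist");np.savez("pics/w4.npz",**f)
cv2.imwrite("pics/w4.png",f["img"][:,:,::-1])
```

```text
t 5.85 tcp [667.4  34.5  85.9] F [-3.6 -0.4  5.7] w 0.458 q [-0.06  0.24  1.6  -0.    1.3   0.  ]
R [[-0.003, 0.998, -0.062], [-0.0, -0.062, -0.998], [-1.0, -0.003, 0.0]] head -3.6 shift [ -54.1  -36.4 -111.2] turn about x 1.569 alt ±pi
```

View pics/w4.png

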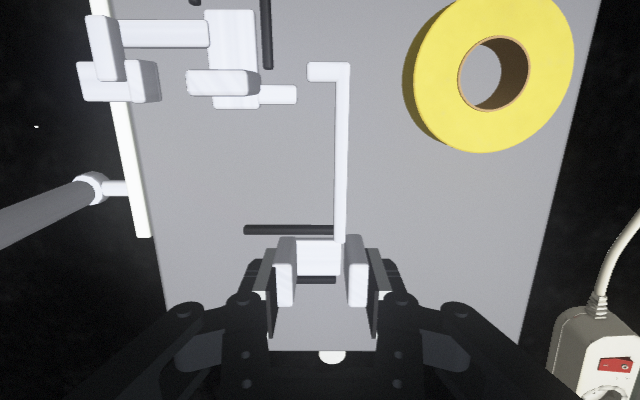

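The image shows both tabs squeezed between the pads, and the hooked tail at col 345 has moved back, clear of the main catch. Opening is 0.458. I release it and move to the main catch.

Request:
{"op": "play_rows", "data": {"plan": [[0,0,0,0,-1],[0,0,0,0,-1],[0,0,0,0,-1],[0,0,0,0,-1],[-25,0,0,0,-1],[-55,0,0,0,-1],[-55,0,0,0,-1]]}}

```text
time: 6.78
tool_pos: [0.6706, 0.0344, 0.1436]
tool_rot: [0.486, 0.517, 0.482, -0.514]
contact_force: [-0.5, -0.3, -0.6]
gripper_width: 1.0
```

Request:
{"op": "play_rows", "data": {"plan": [[0,-5,-15,-0.18,-1],[0,-10,-30,-0.36,-1],[0,-15,-45,-0.54,-1],[0,-20,-60,-0.72,-1],[0,-25,-75,-0.9,-1],[0,-30,-90,-1.08,-1],[0,-36,-111,-1.26,-1],[0,-36,-111,-1.4,-1]]}}

```text
time: 7.78
tool_pos: [0.6382, 0.1489, 0.138]
tool_rot: [0.702, 0.08, 0.703, -0.08]
contact_force: [-0.1, -0.4, -0.4]
gripper_width: 0.999
```

Run:
```python
from h import *
rel([*F((-50,51.5)),83],86.5)
```

```text
t 7.78 tcp [638.2 148.9 138. ] F [-0.1 -0.4 -0.4] w 0.999 q [ 0.12  0.17  1.59  0.    1.38 -1.23]
R [[-0.002, 0.225, 0.974], [0.0, 0.974, -0.225], [-1.0, -0.0, -0.002]] head 77.0 shift [55.  -1.1  0.4] turn about x -0.166 alt ±pi
```

Request:
{"op": "play_rows", "data": {"plan": [[0,-1,0,-0.17,-1],[10,-1,0,-0.17,-1],[25,-1,0,-0.17,-1],[35,-1,0,-0.17,-1],[35,-1,0,-0.17,-1]]}}

```text
time: 8.4
tool_pos: [0.6378, 0.1464, 0.1025]
tool_rot: [0.705, 0.023, 0.708, -0.023]
contact_force: [0.1, 0.2, -1.0]
gripper_width: 1.0
```

Run:
```python
from h import *
from plant import manip
rel([*F((-50,51.5)),83],86.5)
f=manip.grab_frame("wrist");np.savez("pics/w5.npz",**f)
cv2.imwrite("pics/w5.png",f["img"][:,:,::-1])
```

```text
t 8.4 tcp [637.8 146.4 102.5] F [ 0.1  0.2 -1. ] w 1.0 q [ 0.11  0.2   1.62  0.    1.33 -1.39]
R [[-0.004, 0.065, 0.998], [-0.0, 0.998, -0.065], [-1.0, -0.001, -0.003]] head 86.3 shift [19.5  1.4  0.3] turn about x -0.003 alt ±pi
```

View pics/w5.png

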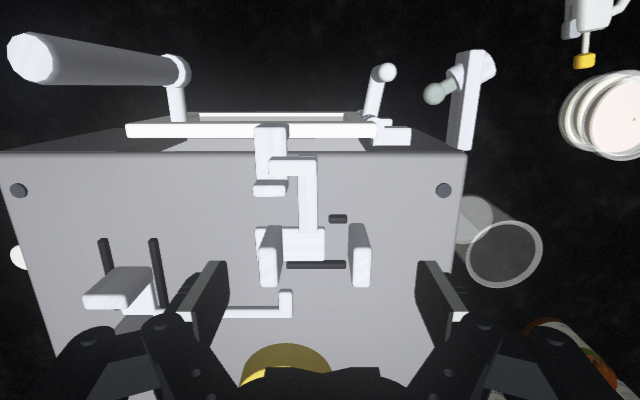

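The wrist view shows the main tabs at columns 258–370, between the fingers at about 205 and 440, with the safety tail clear. I descend and squeeze.

Request:
{"op": "play_rows", "data": {"plan": [[10,1,0,0,-1],[19,1,0,0,-1],[19,1,0,0,0],[19,1,0,0,0.3],[19,1,0,0,0.6],[19,1,0,0,1],[19,1,0,0,1],[19,1,0,0,1]]}}

```text
time: 9.45
tool_pos: [0.6398, 0.1497, 0.0876]
tool_rot: [0.707, 0.024, 0.706, -0.021]
contact_force: [-2.0, 5.0, 3.7]
gripper_width: 0.46
```

Request:
{"op": "play_rows", "data": {"plan": [[0,0,0,0,1],[0,0,0,0,1],[0,0,0,0,1]]}}

```text
time: 9.82
tool_pos: [0.6397, 0.1497, 0.0876]
tool_rot: [0.707, 0.024, 0.706, -0.021]
contact_force: [-1.6, 5.5, 3.9]
gripper_width: 0.458
```

Run:
```python
from h import *
from plant import manip
rel([*F((-140,-32)),96],86.5)
f=manip.grab_frame("wrist");np.savez("pics/w6.npz",**f)
cv2.imwrite("pics/w6.png",f["img"][:,:,::-1])
```

```text
t 9.82 tcp [639.7 149.7  87.6] F [-1.6  5.5  3.9] w 0.458 q [ 0.11  0.21  1.63  0.    1.3  -1.39]
R [[0.002, 0.063, 0.998], [0.004, 0.998, -0.063], [-1.0, 0.004, 0.002]] head 86.4 shift [ -8.9 -85.7 -91.3] turn about x -0.002 alt ±pi
```

View pics/w6.png

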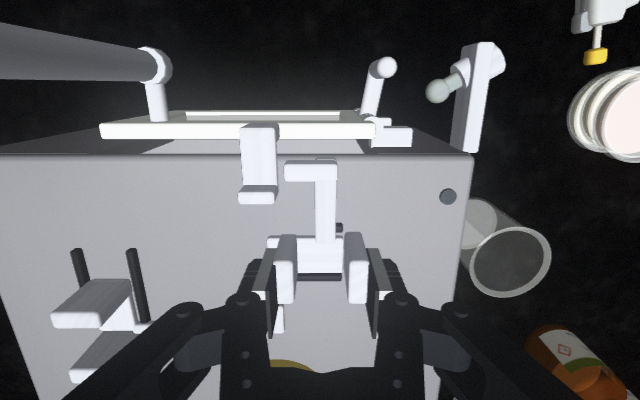

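Both tabs are squeezed: the opening is 0.458, as before, and the bolt is drawn back from the gate lug with a gap at (290,180). I release it and go to the bar.

Request:
{"op": "play_rows", "data": {"plan": [[0,0,0,0,-1],[0,0,0,0,-1],[0,0,0,0,-1],[0,0,0,0,-1],[-35,0,0,0,-1],[-70,0,0,0,-1],[-70,0,0,0,-1]]}}

```text
time: 10.75
tool_pos: [0.6417, 0.1478, 0.1604]
tool_rot: [0.709, 0.023, 0.704, -0.022]
contact_force: [0.4, -0.5, -0.6]
gripper_width: 0.995
```

Request:
{"op": "play_rows", "data": {"plan": [[0,-20,-20,0,-1],[0,-40,-42,0,-1],[0,-62,-66,0,-1],[0,-82,-88,0,-1],[0,-86,-91,0,-1],[0,-86,-91,0,-1],[0,-86,-91,0,-1]]}}

```text
time: 11.62
tool_pos: [0.5434, 0.068, 0.1557]
tool_rot: [0.707, 0.022, 0.707, -0.022]
contact_force: [0.2, 0.3, 0.3]
gripper_width: 0.999
```

Run:
```python
from h import *
from plant import manip
rel([*F((-140,-32)),99],86.5)
f=manip.grab_frame("wrist");np.savez("pics/w7.npz",**f)
cv2.imwrite("pics/w7.png",f["img"][:,:,::-1])
```

```text
t 11.62 tcp [543.4  68.  155.7] F [0.2 0.3 0.3] w 0.999 q [-0.01 -0.1   1.84  0.    1.4  -1.52]
R [[0.0, 0.063, 0.998], [0.0, 0.998, -0.063], [-1.0, 0.0, 0.0]] head 86.4 shift [56.7  1.9 -0.3] turn about x -0.002 alt ±pi
```

View pics/w7.png

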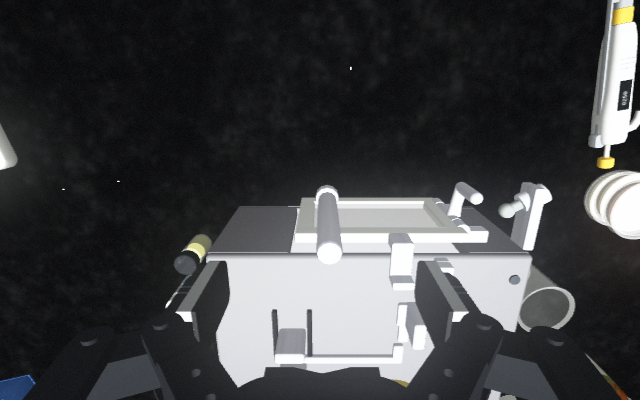

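The bar top is at (330,248), between the fingers at about 220 and 420, and the gate is still shut. I descend and pinch it.

Request:
{"op": "play_rows", "data": {"plan": [[20,2,0,0,-1],[40,2,0,0,-1],[56,2,0,0,-1],[56,2,0,0,0.3],[56,2,0,0,0.6],[56,2,0,0,1],[56,2,0,0,1],[56,2,0,0,1]]}}

```text
time: 12.68
tool_pos: [0.5437, 0.0718, 0.101]
tool_rot: [0.707, 0.024, 0.706, -0.021]
contact_force: [-0.1, 8.6, 1.0]
gripper_width: 0.143
```

Request:
{"op": "play_rows", "data": {"plan": [[0,0,0,0,1],[0,0,0,0,1],[0,0,0,0,1]]}}

```text
time: 13.05
tool_pos: [0.5437, 0.0717, 0.101]
tool_rot: [0.707, 0.024, 0.706, -0.021]
contact_force: [-0.2, 8.1, 1.5]
gripper_width: 0.145
```

Run:
```python
from h import *
rel([*F((-140,-32)),99],86.5)
# arc waypoints in tool axes: tool z = carrier +x(ish), tool y = carrier +y
for t in np.arange(0,1.6,.1):
    c,s=np.cos(t),np.sin(t); x,y=-30*c-110*s, 30*s-110*c
    print(round(t,1),"y",round(y+110,1),"z",round(x+30,1))
```

```text
t 13.05 tcp [543.7  71.7 101. ] F [-0.2  8.1  1.5] w 0.145 q [-0.01 -0.05  1.89  0.    1.3  -1.52]
R [[0.002, 0.063, 0.998], [0.004, 0.998, -0.063], [-1.0, 0.004, 0.002]] head 86.4 shift [ 2.  -1.9 -0.4] turn about x -0.002 alt ±pi
0.0 y 0.0 z 0.0
0.1 y 3.5 z -10.8
0.2 y 8.2 z -21.3
0.3 y 13.8 z -31.2
0.4 y 20.4 z -40.5
0.5 y 27.8 z -49.1
0.6 y 36.2 z -56.9
0.7 y 45.2 z -63.8
0.8 y 54.9 z -69.8
0.9 y 65.1 z -74.8
1.0 y 75.8 z -78.8
1.1 y 86.8 z -81.6
1.2 y 98.1 z -83.4
1.3 y 109.5 z -84.0
1.4 y 120.9 z -83.5
1.5 y 132.1 z -81.8
```

The bar is gripped (opening 0.145). I pull the gate along its arc in tool axes.

Request:
{"op": "play_rows", "data": {"plan": [[0,4,-6,0,1],[0,5.5,-11,0,1],[0,8,-16,0,1],[0,10,-21,0,1],[0,13,-26,0,1],[0,16,-31,0,1],[0,19,-36,0,1],[0,22,-40.5,0,1]]}}

```text
time: 14.05
tool_pos: [0.5048, 0.0943, 0.1009]
tool_rot: [0.708, 0.023, 0.706, -0.023]
contact_force: [2.8, -1.0, 5.7]
gripper_width: 0.144
```

```bash
cat >> h.py <<'E'
def gate(t):
    c,s=np.cos(t),np.sin(t); return [*F((-110-30*c-110*s,78+30*s-110*c)),99]
def gstat(t):
    from plant import manip
    p=np.array(manip.state()["tool_pos"])[:2]*1000-F((-110,78)); a=np.arctan2(p[1],p[0])-YAW; a0=np.arctan2(-110,-30)
    print("angle",round(float((a0-a)%(2*np.pi)),3),"radius",round(float(np.hypot(*p)),1)); rel(gate(t),86.5)
E
python3 -c "
from h import *
gstat(0.4);gstat(.8)"
```

```text
angle 0.404 radius 112.4
t 14.05 tcp [504.8  94.3 100.9] F [ 2.8 -1.   5.7] w 0.144 q [ 0.04 -0.14  1.97  0.    1.31 -1.47]
R [[0.003, 0.064, 0.998], [0.0, 0.998, -0.064], [-1.0, 0.0, 0.003]] head 86.3 shift [ 1.9 -1.6 -0.6] turn about x -0.003 alt ±pi
angle 0.404 radius 112.4
t 14.05 tcp [504.8  94.3 100.9] F [ 2.8 -1.   5.7] w 0.144 q [ 0.04 -0.14  1.97  0.    1.31 -1.47]
R [[0.003, 0.064, 0.998], [0.0, 0.998, -0.064], [-1.0, 0.0, 0.003]] head 86.3 shift [  1.9  32.9 -30.1] turn about x -0.003 alt ±pi
```

Request:
{"op": "play_rows", "data": {"plan": [[0,7,-9,0,1],[0,11,-12,0,1],[0,16,-16,0,1],[0,20,-20,0,1],[0,25,-23,0,1],[0,30,-26,0,1],[0,35,-29,0,1],[0,40,-32,0,1]]}}

```text
time: 15.05
tool_pos: [0.4751, 0.1355, 0.1009]
tool_rot: [0.707, 0.022, 0.706, -0.023]
contact_force: [3.4, -3.6, 6.1]
gripper_width: 0.146
```

```bash
python3 -c "
from h import *
gstat(1.25)"
```

```text
angle 0.859 radius 113.1
t 15.05 tcp [475.1 135.5 100.9] F [ 3.4 -3.6  6.1] w 0.146 q [ 0.13 -0.19  2.01 -0.    1.32 -1.38]
R [[0.002, 0.064, 0.998], [-0.002, 0.998, -0.064], [-1.0, -0.002, 0.002]] head 86.3 shift [  1.8  42.5 -12. ] turn about x -0.003 alt ±pi
```

Request:
{"op": "play_rows", "data": {"plan": [[0,6,-3,0,1],[0,11,-5,0,1],[0,17,-7,0,1],[0,22,-9,0,1],[0,28,-10,0,1],[0,33,-11,0,1],[0,39,-12,0,1],[0,44,-12,0,1]]}}

```text
time: 16.05
tool_pos: [0.4662, 0.1804, 0.1009]
tool_rot: [0.708, 0.022, 0.706, -0.023]
contact_force: [3.2, -3.4, 7.3]
gripper_width: 0.146
```

```bash
python3 -c "
from h import *
gstat(1.5)"
```

```text
angle 1.265 radius 113.7
t 16.05 tcp [466.2 180.4 100.9] F [ 3.2 -3.4  7.3] w 0.146 q [ 0.22 -0.17  2.   -0.    1.31 -1.28]
R [[0.003, 0.064, 0.998], [-0.002, 0.998, -0.064], [-1.0, -0.002, 0.003]] head 86.4 shift [ 1.9 26.6  1.7] turn about x -0.003 alt ±pi
```

Request:
{"op": "play_rows", "data": {"plan": [[0,6,0,0,1],[0,12,0,0,1],[0,18,0.5,0,1],[0,24,1.5,0,1],[0,27,2,0,1],[0,27,2,0,1],[0,27,2,0,1],[0,27,2,0,1]]}}

```text
time: 17.05
tool_pos: [0.4695, 0.2068, 0.1009]
tool_rot: [0.707, 0.022, 0.706, -0.023]
contact_force: [2.2, -4.8, 7.2]
gripper_width: 0.144
```

Run:
```python
from h import *
from plant import manip
gstat(1.5)
a=manip.grab_frame("top");b=manip.grab_frame("wrist")
t=cv2.resize(a["img"][90:270,180:460],None,fx=2.85,fy=2.85)[:,:800];w=cv2.resize(b["img"],None,fx=.2,fy=.2)
t[:80,-128:]=w
cv2.imwrite("pics/end.png",t[:,:,::-1])
# bystander check: image difference before/after around each
o=np.load("pics/top.npz")["img"].astype(int)
for n,(u,v) in dict(tape=(268,138),beaker=(206,168),vials=(352,185),timer=(430,249)).items(): print(n,np.abs(o-a["img"])[v-15:v+16,u-15:u+16].mean().round(1))
```

```text
angle 1.499 radius 114.1
t 17.05 tcp [469.5 206.8 100.9] F [ 2.2 -4.8  7.2] w 0.144 q [ 0.27 -0.14  1.97 -0.    1.31 -1.24]
R [[0.002, 0.064, 0.998], [-0.002, 0.998, -0.064], [-1.0, -0.002, 0.002]] head 86.4 shift [1.9 0.1 0.1] turn about x -0.003 alt ±pi
tape 2.5
beaker 3.9
vials 3.8
timer 2.5
```

View pics/end.png

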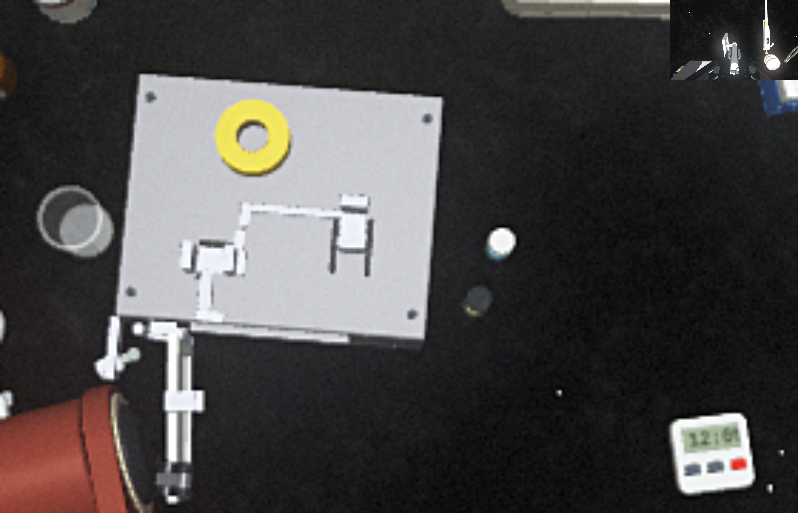

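The gate stands square to the front, held at the bar at (172,485). Both catches are still squeezed and the bystanders have not moved. I hand the job in.

```bash
python3 -c "
from plant import manip
import numpy as np
print(np.abs(manip.state()['joint_vel']).max());print(manip.job_done())"
```

```text
0.0017477447902511812
the job is handed in; nothing more can be done
None
```

The job is handed in. I squeezed the safety catch, then the main catch, then swung the gate open by its pull bar. It was still held there when I handed in, at about 17 s of the 54 s allowed.

**Last checks:**
- **Gate:** its angle, worked out from the tool position, is 1.50 rad at a radius of 114.1 mm, which matches the expected 114 mm.
- **Grip:** the gripper opening is 0.144 on the rod, the outside force reads about 9 N, and the arm is at rest.
- **Catches:** the final top view shows both still squeezed. I judged them from pictures and the matching gripper opening (0.458 each), because the joint values cannot be read.
- **Bystanders:** the tape roll, vials, beaker and timer look unmoved, with the top view almost the same as at the start.

**What disagreed:** the real fingertips sit about 35 mm higher (farther back along the tool) than the reported TCP. Because of that, the first squeeze closed in the air above the safety tabs without touching them. I measured the gap with the wrist camera and allowed for it in every later move.

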